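Sweep the channel knobs through the gate into the feed slot

ROBOT

A 6-joint arm with a two-finger parallel gripper is mounted at the origin on the work surface. World frame = base frame: x ahead of the robot, y to its left, z up, the work surface at z = 0. Lengths are in m, angles in rad, forces in N, time in s.
With the tool pointing down it reaches from about 0.275 to 0.875 m from the base axis. Payload 12.5 kg.
Tool frame: the origin (TCP) lies on the centre line of the jaws, within the pads' length; the fingertips stand r.finger_overhang ahead of it and the grasp point (between the pads) lies 3 mm ahead of it (r.finger_overhang is the distance from the TCP to the fingertips, in m); z points along the fingers, y is the line along which they close (so a half turn about z gives the same grasp; the last joint's range is limited). The gripper opens to 85 mm and grips with 20 to 120 N. Pads are 22 mm wide; open, the fingers measure 114 mm over their backs; the gripper's body (76 mm by 85 mm) begins 54 mm behind the grasp point. The pads swing forward as they close: fully open they stand 13 mm farther back than shut.
Start: joints at [1.088, 0.351, 1.652, -0, 1.139, -0.085], TCP at [0.213, 0.507, 0.253] pointing down, gripper open.
Joint ranges: [-2.75, 2.75], [-0.79, 2.1], [0.01, 2.65], [-1.57, 4.71], [0.07, 3.14], [-2.87, 2.87]. Speed limits (rad/s): [2.22, 2.22, 2.79, 3.14, 3.14, 3.14].

INTERFACE

Orientations are given as a unit quaternion [x, y, z, w].
In Python, from cell import r, optics gives the robot as it stands. The module is installed in compiled form; this text tells all that it offers. Calls block until the motion is done:
- r.move_to(position, orientation): joint-space move of the TCP to a pose.
- r.move_linear(position, rot=None, vel=0.15): straight line of the TCP; rot=None keeps the orientation; vel is the mean speed in m/s.
- r.set_joints(angles): joint-space move.
- r.set_gripper(opening, squeeze=None): opening from 0.0 (shut) to 1.0 (fully open); squeeze is the grip in N (None keeps the last); returns when the fingers have stopped.
- r.sleep(seconds).
- r.inverse_kinematics(position, orientation): joint angles nearest the present ones, or None.
- optics.get_image(name): name is "scene" or "top" or "wrist"; returns a dict with "pixels" (384x512x3 uint8, red, green, blue), "depth" (384x512 float32, m along the optical axis (not along the pixel's ray), 0 where there is no reading), "fx", "fy", "cx", "cy" (pixels), "camera_from_world" (4x4, takes a point from world to camera coordinates); the wrist camera has in their place "mount" (4x4, takes a point from camera to tool coordinates, whose origin is the TCP and whose axes are the flange's). Camera axes: x right, y down, z forward; pixel columns grow to the right and rows downward; lengths in m; the calibration is good to about 2 mm. A picture is of the moment at which its call begins: read the wrist's pose just before it.
A pose or a line that the arm cannot do raises r.PlanningError and nothing moves.
- r.hand_in(): hands the job in; it is judged then, once.
Readings, each from a call of its own:
- r.current_t(): time.
- r.current_q(): joint angles.
- r.current_qvel(): joint speeds.
- r.current_effort(): joint torques, N m.
- r.current_tool_pos(): TCP position.
- r.current_ee_rot(): TCP orientation.
- r.current_contact_force(): force on the tool from outside, world axes, zero at the start.
- r.current_torque(): the same for the moment, N m.
- r.current_opening(): opening from 0.0 (shut) to 1.0 (fully open).
- r.current_finger_force(): force on a finger pad.
Only numpy, scipy, OpenCV 4.12 (cv2) and the standard library are available. Lean on these libraries where they do the work, as an engineer would, in place of code of your own. Each camera call takes 0.05 s, during which the arm holds its last target. There are 200 camera calls.

TASK

Line up the three coloured knobs in the tray's feed slot: with the fingertips, sweep them one at a time through the orange gate until each is wholly inside the slot, first the blue, then the yellow, then the green. Only push them along the tray floor; do not pick any of them up. Leave the two capacitors standing where they are and do not disturb the other things on the mat.

Things in the scene. Friction and masses are not known exactly. Their poses are not given: they have to be found in the camera images.
- tray: fixed feed tray, white with low aluminium walls, 305 x 230 mm. Origin: middle of the gate entrance, on the underside (2 mm above the table, on a mat). x runs from the pen through the gate down the slot, y to the left of that, z up. Floor 4 mm thick; every wall, bar and slot side ends 11 mm above the underside, so fingertips can pass over them. Pen: x -184 to 0, y within 109 mm
- gate (a point): middle of the gate's entrance, on the tray floor, tray x = 0. The orange gate is 36 mm wide and 10 mm long; orange funnel bars at 45 degrees lead to it, 106 mm apart at tray x = -35 mm. Knob tops stand 11 mm higher than the bars, jaws and walls: tips held between the two heights push a knob right down the slot
- slot_end (a point): middle of the slot's closed end, on the tray floor, 104 mm along the tray's x from the gate entrance. The slot between gate and end is 40 mm wide; three knobs in a row nearly fill it (90 of 104 mm), so the first goes to the far end
- knob_blue: round instrument knob, blue all over with a black pointer line on top, a solid upright cylinder 30 mm in diameter and 18 mm tall, 20 to 42 g, loose on the tray's pen floor. Origin: centre of its underside, z up. To go into the slot first.
- knob_yellow: round instrument knob, yellow all over with a black pointer line on top, a solid upright cylinder 30 mm in diameter and 18 mm tall, 20 to 42 g, loose on the tray's pen floor. Origin: centre of its underside, z up. To go into the slot second.
- knob_green: round instrument knob, green all over with a black pointer line on top, a solid upright cylinder 30 mm in diameter and 18 mm tall, 20 to 42 g, loose on the tray's pen floor. Origin: centre of its underside, z up. To go into the slot third.
- cap_a: black electrolytic capacitor standing upright in the pen, 18 mm diameter, 32 mm tall, loose, 20 g, easily knocked over; to be left alone. Origin: centre of its underside; it stands near the pen's +y wall
- cap_b: black electrolytic capacitor standing upright in the pen, 18 mm diameter, 32 mm tall, loose, 20 g, easily knocked over; to be left alone. Origin: centre of its underside; it stands near the pen's -y wall
- screwdriver: screwdriver, 180 mm long, lying loose on the mat to the left of the tray; bystander. Origin: on its underside under its middle
- jar: small jar with a blue cap, 60 mm diameter, 70 mm tall; bystander. Origin: centre of its underside
- stick: black memory stick, 55 x 18 x 8 mm; bystander. Origin: on its underside, under the middle of its 42 mm black case
- meter: yellow handheld multimeter, 150 x 75 x 34 mm, lying on its back; bystander. Origin: centre of its underside
Mind the look-alikes: they are no part of the job. Several things have the shape of the knob_yellow; the one meant has the colours described above.

How it is judged:
On the way, in this order (a step that is already met when the one before it is completed fails the run):
1. the blue knob has gone through the gate, wholly inside the slot (x of knob_blue in the frame of tray between 0.013 and 0.098 m and y of knob_blue in the frame of tray between -0.012 and 0.012 m and z of knob_blue in the frame of tray below 0.008 m), for 0.2 s.
2. the yellow knob has gone through the gate, wholly inside the slot (x of knob_yellow in the frame of tray between 0.013 and 0.098 m and y of knob_yellow in the frame of tray between -0.012 and 0.012 m and z of knob_yellow in the frame of tray below 0.008 m), for 0.2 s.
3. the green knob has gone through the gate, wholly inside the slot (x of knob_green in the frame of tray between 0.013 and 0.098 m and y of knob_green in the frame of tray between -0.012 and 0.012 m and z of knob_green in the frame of tray below 0.008 m), for 0.2 s.
At the end, for the whole second after the job is handed in: all three knobs flat and at rest on the slot floor, each centre within 12 mm of the slot's middle line and this far past the gate entrance: blue 68 to 94 mm, yellow 40 to 64 mm, green 13 to 36 mm (x of knob_blue in the frame of tray between 0.068 and 0.094 m and y of knob_blue in the frame of tray between -0.012 and 0.012 m and z of each of knob_blue, knob_yellow, knob_green in the frame of tray below 0.008 m and angle between each of knob_blue, knob_yellow, knob_green's own z axis and vertical below 0.15 rad and linear speed of each of knob_blue, knob_yellow, knob_green below 0.02 m/s and x of knob_yellow in the frame of tray between 0.04 and 0.064 m and y of knob_yellow in the frame of tray between -0.012 and 0.012 m and x of knob_green in the frame of tray between 0.013 and 0.036 m and y of knob_green in the frame of tray between -0.012 and 0.012 m); the robot touches nothing.
It fails at once if a knob is lifted more than 8 mm off the tray floor (z of any of knob_blue, knob_yellow, knob_green in the frame of tray above 0.012 m).
It fails at once if a capacitor is moved more than 20 mm or knocked over (distance of any of cap_a, cap_b from where it was at the start of the episode above 0.02 m or angle between any of cap_a, cap_b's own z axis and vertical above 0.5 rad).
It fails at once if another thing on the mat is moved more than 20 mm (distance of any of screwdriver, jar, stick, meter from where it was at the start of the episode above 0.02 m).
It also fails if it takes over 69 s, if anything falls off the work surface, if the arm or the gripper's body presses on something with over 40 N, if the wrist force passes 120 N, or if a joint passes its speed limit or range.

## Working session

There is one attempt and no reset: what is moved stays moved. The work goes in short steps, each a Python script; the robot and the scene stay as the last script left them, time stands still between calls to the robot, and variables do not carry over. Pictures are saved under pics/ and viewed, at most 10 in all, crops included, and the job is handed in when it is done.

```bash
mkdir -p pics
python3 - <<'E'
from cell import r, optics
import cv2, numpy as np
for n in ("top","scene"):
    d=optics.get_image(n); cv2.imwrite(f"pics/{n}0.png",d["pixels"][:,:,::-1]); np.savez(f"{n}0.npz",**d)
    print(n,d["fx"],d["fy"],d["cx"],d["cy"],np.round(d["camera_from_world"],4).tolist())
print(r.finger_overhang,r.current_t(),r.current_ee_rot(),r.current_tool_pos())
E
```

```text
top 354.46792426046693 354.46792426046693 256.43398337813863 189.2089999873944 [[-0.0116, -0.9998, -0.0133, 0.0104], [-0.9858, 0.0136, -0.1672, 0.5574], [0.1673, 0.0111, -0.9858, 0.7742], [0.0, 0.0, 0.0, 1.0]]
scene 407.24881599064565 407.24881599064565 261.8764366907032 183.52695620512893 [[-0.2397, 0.9708, 0.0054, 0.1094], [0.6326, 0.1604, -0.7577, -0.3066], [-0.7365, -0.1782, -0.6526, 1.3688], [0.0, 0.0, 0.0, 1.0]]
0.022 0.1 [ 1.97578973e-01  9.80286848e-01 -4.78323940e-04 -1.29228063e-04] [0.21291648 0.50683657 0.25283205]
```

View pics/top0.png

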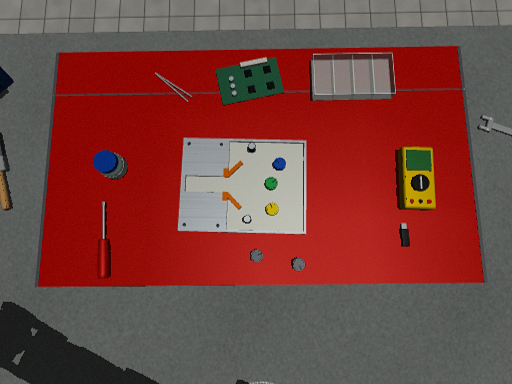

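View pics/scene0.png

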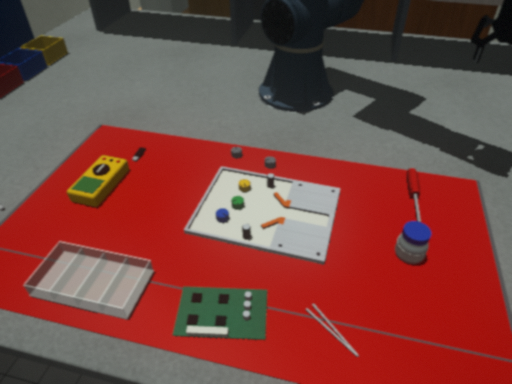

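The top view shows the tray with its slot pointing left: blue (279,164), green (271,184), yellow (272,209), and caps at (251,147) and (247,219). The yellow look-alikes are the grey knobs at (256,255) and (298,264), outside the tray. Only (272,209) is yellow all over and in the pen, so that is the one meant.

```bash
cat > h.py <<'E'
import cv2, numpy as np
from cell import r, optics
def cast(d,u,v,z):
    T=d["camera_from_world"]; R=T[:3,:3]; c=-R.T@T[:3,3]
    w=R.T@np.array([(u-d["cx"])/d["fx"],(v-d["cy"])/d["fy"],1.]); return (c+w*(z-c[2])/w[2])
def hsv(d): return cv2.cvtColor(d["pixels"],cv2.COLOR_RGB2HSV)
RNG={"blue":((105,150,60),(128,255,255)),"yellow":((24,150,80),(34,255,255)),"green":((50,120,50),(85,255,255)),"orange":((6,150,120),(18,255,255))}
def blobs(d,col,win):
    m=cv2.inRange(hsv(d),*map(np.array,RNG[col])); k=np.zeros_like(m); u0,v0,u1,v1=win; k[v0:v1,u0:u1]=255; m&=k
    n,l,s,c=cv2.connectedComponentsWithStats(m); return [(s[i,4],c[i]) for i in range(1,n) if s[i,4]>15],m
E
python3 - <<'E'
from h import *
d=dict(np.load("top0.npz"))
win=(170,130,315,245)
H=hsv(d); red=((H[...,0]<5)|(H[...,0]>175))&(H[...,1]>150)&(H[...,2]>90)
m=(~red).astype(np.uint8)*255; k=np.zeros_like(m);k[130:245,170:315]=255;m&=k
c=max(cv2.findContours(m,0,2)[0],key=cv2.contourArea)
P=np.array([cast(d,*p[0],0.010)[:2] for p in c],np.float32)
R=cv2.minAreaRect(P);print(R,cv2.boxPoints(R).round(4).tolist())
for col in RNG:
    for a,p in blobs(d,col,win)[0]:
        print(col,a,p.round(1),[cast(d,*p,z).round(4)[:2].tolist() for z in(.013,.02)])
_,mo=blobs(d,"orange",win)
o=d["pixels"][130:245,170:315,::-1]; cv2.imwrite("pics/crop.png",cv2.resize(o,None,fx=5,fy=5,interpolation=cv2.INTER_CUBIC))
E
```

```text
((0.5764214992523193, 0.036517418920993805), (0.30642253160476685, 0.23239880800247192), 87.82477569580078) [[0.4544999897480011, -0.11219999939203262], [0.6866999864578247, -0.12099999934434891], [0.6984000205993652, 0.18520000576972961], [0.4661000072956085, 0.1940000057220459]]
blue 107 [279.4 163.1] [[0.627, -0.0531], [0.6253, -0.0527]]
yellow 116 [271.7 208.5] [[0.516, -0.0322], [0.5152, -0.032]]
green 111 [270.6 182.8] [[0.5786, -0.0307], [0.5772, -0.0305]]
orange 111 [231.3 169.3] [[0.6132, 0.0645], [0.6116, 0.0639]]
orange 110 [230.3 199. ] [[0.5402, 0.0669], [0.5392, 0.0663]]
```

View pics/crop.png

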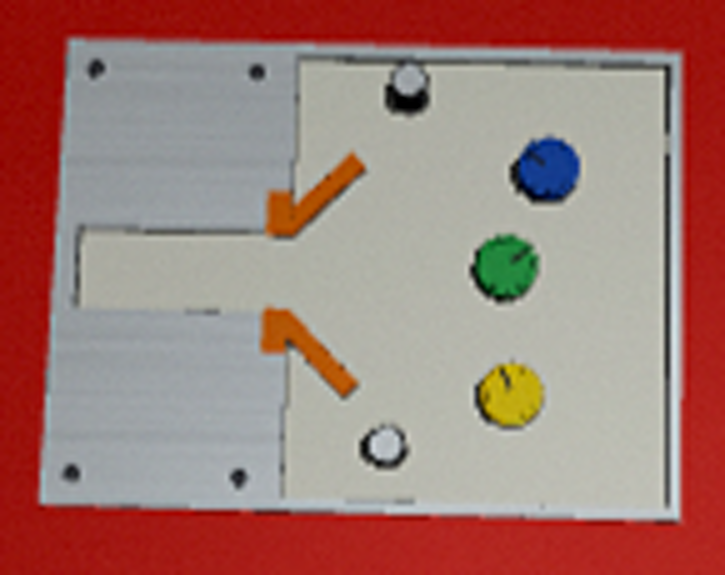

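The crop confirms the knobs in the pen: yellow at crop (511,393), green (506,267) and blue (546,169). The slot centre line runs through crop (78,268) to (290,270). Next I move in behind blue with the fingers slightly open, as a two-point cage, and probe the floor to get the tip height.

```bash
cat >> h.py <<'E'
TH=np.deg2rad(87.82); EX=np.array([np.cos(TH),np.sin(TH)]); EY=np.array([-EX[1],EX[0]])
G=None
def setG():
    d=dict(np.load("top0.npz")); 
    a=cast(d,170+292/5,130+270/5,.006)[:2]; b=cast(d,170+78/5,130+268/5,.008)[:2]
    c=np.array([.5768,.0662]); c+= .0006*EX      # orange middle gives the lateral line
    s=((a-c)@EX+(b-c)@EX-.104)/2
    return c+s*EX,(a-c)@EX,(b-c)@EX
G,_a,_b=setG()
def t2w(x,y): return G+x*EX+y*EY
def w2t(w): w=np.asarray(w)[:2]-G; return np.array([w@EX,w@EY])
def quat(h): p=TH+h; return [np.cos(p/2),np.sin(p/2),0.,0.]
def tcp(k,h,off,z): # knob centre k (tray, m), heading h, tool behind by off
    w=t2w(k[0]-off*np.cos(h),k[1]-off*np.sin(h)); return [w[0],w[1],z]
def bez(P,n):
    P=np.array(P)/1000; t=np.linspace(0,1,n)[:,None]
    p=(1-t)**3*P[0]+3*t*(1-t)**2*P[1]+3*t*t*(1-t)*P[2]+t**3*P[3]
    v=(1-t)**2*(P[1]-P[0])+2*t*(1-t)*(P[2]-P[1])+t*t*(P[3]-P[2])
    return p,np.arctan2(v[:,1],v[:,0])
E
python3 - <<'E'
from h import *
print(G,_a,_b)
d=dict(np.load("top0.npz"))
for c in("blue","yellow","green"):
    p=blobs(d,c,(170,130,315,245))[0][0][1]; print(c,(w2t(cast(d,*p,.02))*1000).round(1))
for n,u,v in(("capb top",408,76),("capa top",386,442)): print(n,(w2t(cast(d,170+u/5,130+v/5,.038))*1000).round(1))
print("penwall",(w2t(cast(d,170+668/5,130+270/5,.013))*1000).round(1))
r.set_gripper(0.2)
k=w2t(cast(d,*blobs(d,"blue",(170,130,315,245))[0][0][1],.02)); h=np.arctan2(-6,58)
print(r.inverse_kinematics(tcp(k,h,.034,.12),quat(h)))
r.move_to(tcp(k,h,.034,.12),quat(h)); t=r.current_t()
r.move_linear(tcp(k,h,.034,.056)); print(r.finger_overhang,r.current_opening(),t,r.current_t()); f0=np.array(r.current_contact_force())
for z in np.arange(.055,.024,-.001):
    r.move_linear(tcp(k,h,.034,z),vel=.02); f=np.array(r.current_contact_force())-f0
    if f[2]>2.5: break
print("contact",z,r.current_tool_pos(),f,r.current_t())
zc=r.current_tool_pos()[2]
r.move_linear(tcp(k,h,.034,zc+.0115)); open("zc","w").write(str(zc))
i=optics.get_image("wrist"); cv2.imwrite("pics/w1.png",i["pixels"][:,:,::-1]); np.savez("w1.npz",**i)
cv2.imwrite("pics/t1.png",cv2.resize(optics.get_image("top")["pixels"][120:250,160:330,::-1],None,fx=4,fy=4))
E
```

```text
Traceback (most recent call last):
NameError: name '_a' is not defined
```

Run:
```python
from h import *
import h as H
print(G,H._a,H._b)
d=dict(np.load("top0.npz"))
for c in("blue","yellow","green"):
    p=blobs(d,c,(170,130,315,245))[0][0][1]; print(c,(w2t(cast(d,*p,.02))*1000).round(1))
for n,u,v in(("capb top",408,76),("capa top",386,442)): print(n,(w2t(cast(d,170+u/5,130+v/5,.038))*1000).round(1))
print("penwall",(w2t(cast(d,170+668/5,130+270/5,.013))*1000).round(1))
r.set_gripper(0.2)
k=w2t(cast(d,*blobs(d,"blue",(170,130,315,245))[0][0][1],.02)); h=np.arctan2(-6,58)
print(r.inverse_kinematics(tcp(k,h,.034,.12),quat(h)))
r.move_to(tcp(k,h,.034,.12),quat(h)); t=r.current_t()
r.move_linear(tcp(k,h,.034,.056)); print(r.finger_overhang,r.current_opening(),t,r.current_t()); f0=np.array(r.current_contact_force())
for z in np.arange(.055,.024,-.001):
    r.move_linear(tcp(k,h,.034,z),vel=.02); f=np.array(r.current_contact_force())-f0
    if f[2]>2.5: break
print("contact",z,r.current_tool_pos(),f,r.current_t())
zc=r.current_tool_pos()[2]
r.move_linear(tcp(k,h,.034,zc+.0115)); open("zc","w").write(str(zc))
i=optics.get_image("wrist"); cv2.imwrite("pics/w1.png",i["pixels"][:,:,::-1]); np.savez("w1.npz",**i)
cv2.imwrite("pics/t1.png",cv2.resize(optics.get_image("top")["pixels"][120:250,160:330,::-1],None,fx=4,fy=4))
```

```text
[0.57703423 0.07235327] 0.0053495598728518085 0.10976588714865178
blue [-123.1  -53. ]
yellow [-106.6   57.8]
green [-102.8   -4.1]
capb top [-55.2 -91.1]
capa top [-50.1  84.3]
penwall [-182.7   -4.3]
[-2.12584120e-01  6.40565208e-01  1.54721303e+00 -4.44089210e-16
  9.53814416e-01 -7.14543335e-02]
0.022 0.19883186885307494 3.35 3.925
contact 0.027999999999999976 [ 0.62068767 -0.08638787  0.02832116] [-1.86415892 -0.36249104  3.69456832] 10.925
```

View pics/w1.png

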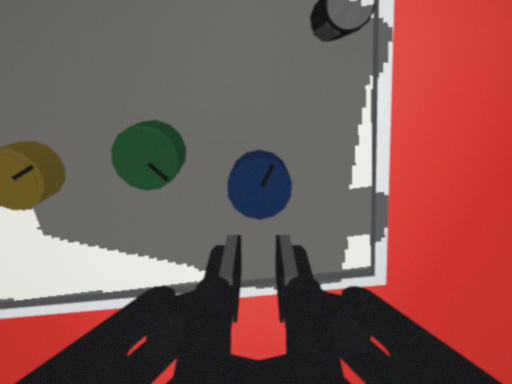

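The tip height is confirmed: contact came at TCP z = 0.028. The wrist view shows blue at (260,185), centred between the fingers at (233) and (283). Now I push blue.

```bash
cat >> h.py <<'E'
def push(P,xend,n=14,z=.0398,off=.0234):
    p,hd=bez(P,n); fm=0
    hd[-1]=0
    for k,h in zip(p,hd):
        r.move_linear(tcp(k,h,off,z),quat(h),vel=.06); fm=max(fm,np.linalg.norm(r.current_contact_force()))
    r.move_linear(tcp((xend/1000,0),0,off,z),quat(0),vel=.06)
    print("force",fm,np.round(r.current_contact_force(),1),"t",r.current_t())
    r.move_linear(tcp((xend/1000-.012,0),0,off,z),vel=.1)
    r.move_linear(tcp((xend/1000-.012,0),0,off,.12),vel=.2)
def look(n):
    d=optics.get_image("top"); cv2.imwrite(f"pics/{n}.png",cv2.resize(d["pixels"][120:250,160:330,::-1],None,fx=4,fy=4))
    w=(170,130,315,245)
    for c in("blue","yellow","green"):
        print(c,[(a,(w2t(cast(d,*p,.02))*1000).round(1)) for a,p in blobs(d,c,w)[0]])
E
python3 - <<'E'
from h import *
push([(-123,-53),(-68,-58),(-75,0),(-15,0)],86)
k=(-.1066,.0578);h=-.4
r.move_linear(tcp(k,h,.036,.12),quat(h),vel=.25)
look("t2");print(r.current_t())
E
```

```text
force 1.2638357723814924 [-0.2 -0.2  0. ] t 17.6667
blue [(np.int32(110), array([85.1,  1.2]))]
yellow []
green [(np.int32(17), array([-107.9,   -3.5]))]
19.5
```

View pics/t2.png

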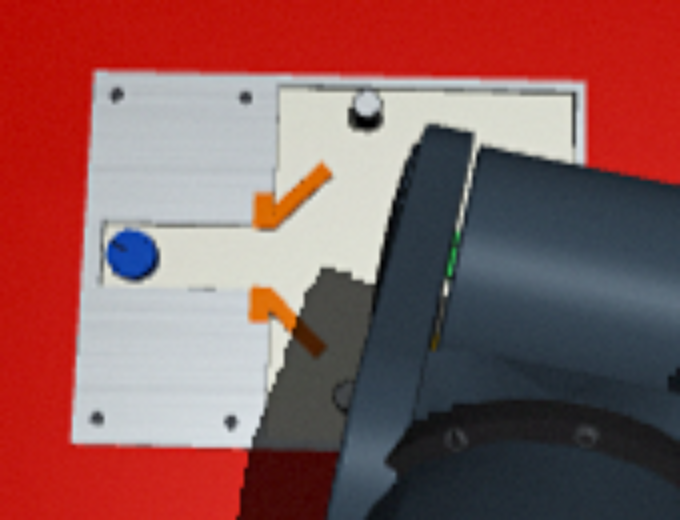

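Blue is in the slot at x ≈ 85 mm, crop (132,254). Yellow and then green next, with a wrist check of each before pushing.

Run:
```python
from h import *
k=(-.1066,.0578);h=-.4
r.move_linear(tcp(k,h,.036,.0398),quat(h),vel=.15)
push([(-106.6,57.8),(-80,46.5),(-68,0),(-15,0)],54)
k=(-.1028,-.004);h=0.06
r.move_linear(tcp(k,h,.036,.12),quat(h),vel=.25)
i=optics.get_image("wrist"); cv2.imwrite("pics/w3.png",i["pixels"][:,:,::-1])
look("t3");print(r.current_t())
```

```text
force 1.12562002405685 [-0.6 -1.   0.3] t 25.7917
blue [(np.int32(110), array([85.1,  1.2]))]
yellow [(np.int32(114), array([53.8,  1. ]))]
green []
27.4917
```

View pics/w3.png

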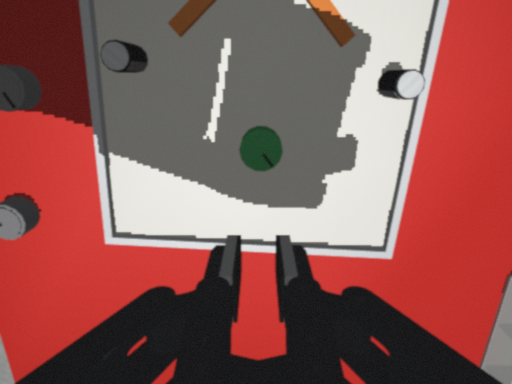

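Yellow is in at 54 mm, and green sits at (261,148), centred on the fingers with both caps standing. Now green.

Run:
```python
from h import *
k=(-.1028,-.004);h=0.06
r.move_linear(tcp(k,h,.036,.0398),quat(h),vel=.15)
push([(-102.8,-4),(-75,-2.3),(-50,0),(-15,0)],24,n=8)
w=t2w(-.1,-.05); r.move_linear([.40,-.10,.2],vel=.25)
look("t4");print(r.current_t(),np.round(r.current_contact_force(),2))
```

```text
force 1.4596371311332996 [0.3 0.1 0.7] t 31.85
blue [(np.int32(109), array([85.2,  1.1]))]
yellow [(np.int32(111), array([55.1,  0.8]))]
green [(np.int32(113), array([24.9,  1.4]))]
33.875 [ 0.51  0.07 -0.48]
```

View pics/t4.png

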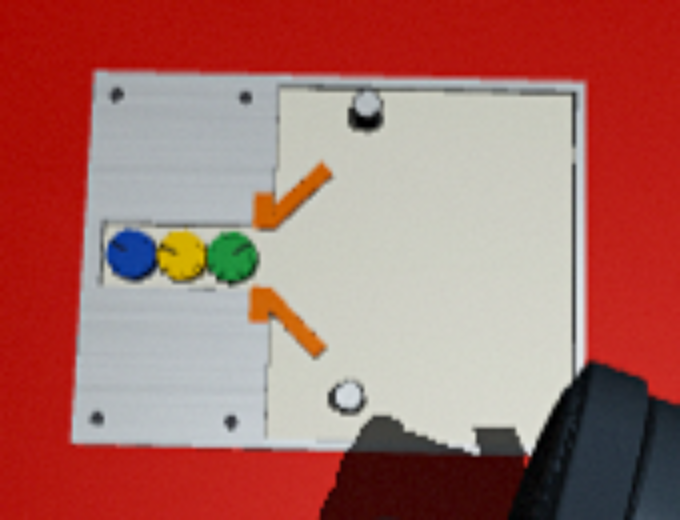

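All three knobs are in a row in the slot, at crop (132,254), (182,255) and (232,257), and both caps are standing. Handing in.

```bash
python3 -c "
from cell import r
print(r.hand_in())"
```

```text
the job is handed in; nothing more can be done
None
```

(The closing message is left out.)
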